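# Rock the jammed hair clipper out of its dock and lay it in the fork rest

## Robot

A 6-joint arm with a two-finger parallel gripper is mounted at the origin on the work surface. World frame = base frame: x ahead of the robot, y to its left, z up, the work surface at z = 0. Lengths are in m, angles in degrees, forces in N, time in s.
With the tool pointing down it reaches from about 0.4 to 0.825 m from the base axis. Payload 7 kg.
Tool frame: the origin (TCP) lies midway between the tips of the shut fingers; the grasp point (between the pads) lies 19 mm behind it; z points along the fingers, y is the line along which they close (so a half turn about z gives the same grasp; the last joint's range is limited). The gripper opens to 88 mm and grips with 3 to 60 N. Pads are 19 mm wide; open, the fingers measure 130 mm over their backs; the gripper's body (78 mm by 193 mm) begins 47 mm behind the grasp point.
Start: joints at [87.038, 20.546, 0.682, 0, -70.136, -16.507], TCP at [0.225, 0.636, 0.227] pointing down, gripper open.
Joint ranges: [-176.03, 176.03], [-82.01, 121.73], [-58.28, 71.71], [-173.87, 95.51], [-174.79, -0.11], [-173.66, 173.66]. Speed limits (degrees/s): [136.94, 136.94, 172.46, 180, 180, 180].

## Interface

Orientations are given as a 3x3 rotation matrix whose columns are the frame's x, y, z axes.
In Python, from rig import robot gives the robot as it stands. Calls block until the motion is done:
- robot.goto(position, orientation): joint-space move of the TCP to a pose.
- robot.servo_line(position, ori=None, speed=0.15): straight line of the TCP; ori=None keeps the orientation; speed is the mean speed in m/s.
- robot.movej(angles): joint-space move.
- robot.move_gripper(opening): opening from 0.0 (shut) to 1.0 (fully open); the grip force is fixed at half the most; returns when the fingers have stopped.
- robot.dwell(seconds).
- robot.ik(position, orientation): joint angles nearest the present ones, or None.
- robot.grab_frame(name): name is "scene" or "top" or "wrist"; returns (picture, depth): 384x512x3 uint8, red, green, blue; 384x512 float32, m along the optical axis (not along the pixel's ray), 0 where there is no reading.
- robot.camera_info(name): a dict with "vfov" (degrees; the focal length in pixels is half the picture's height over the tangent of half this angle, whatever the lens; pixels are square), "cx", "cy" (the principal point, pixels), "view" (4x4, takes a point from world to camera coordinates); the wrist camera has in their place "T_tool_cam" (4x4, takes a point from camera to tool coordinates, whose origin is the TCP and whose axes are the flange's). Camera axes: x right, y down, z forward; pixel columns grow to the right and rows downward; lengths in m; the calibration is good to about 2 mm. The wrist camera is an equidistant fisheye: a pixel r from the principal point sees the ray r / f radians off the axis. A picture is of the moment at which its call begins: read the wrist's pose just before it. camera_info takes no time and is no camera call.
A pose or a line that the arm cannot do raises robot.Unreachable and nothing moves.
- robot.job_done(): hands the job in; it is judged then, once.
Readings, each from a call of its own:
- robot.read_t(): time.
- robot.read_qpos(): joint angles.
- robot.read_qvel(): joint speeds.
- robot.read_effort(): joint torques, N m.
- robot.read_position(): TCP position.
- robot.read_tcp_rot(): TCP orientation.
- robot.read_force(): force on the tool from outside, world axes, zero at the start.
- robot.read_ft_torque(): the same for the moment, N m.
- robot.read_grip_width(): opening from 0.0 (shut) to 1.0 (fully open).
- robot.read_finger_force(): force on a finger pad.
Only numpy, scipy, OpenCV 4.12 (cv2) and the standard library are available. Lean on these libraries where they do the work, as an engineer would, in place of code of your own. Each camera call takes 0.05 s, during which the arm holds its last target. There are 200 camera calls.

## Task

The hair clipper is jammed in its charging dock by two sticky jaws. Rock it from side to side, easing each jaw back only until you feel it stop and never forcing it, until it comes free, then lift it out and lay its round barrel in the two forks of the steel rest, foot hanging down, letting it settle there before you let go. Leave the comb and the cup where they are.

Things in the scene. Friction and masses are not known exactly. Their poses are not given: they have to be found in the camera images.
- clipper: Black hair clipper, about 0.32 kg, 200 mm long, level. Origin: underside of its foot; x along it (toothed steel blade at +x), z up. Foot, 46 mm long in x, heights over the origin: knuckle, 10 mm radius, 0-20; web 16 mm wide to 30; head 30 mm wide, 30-42, whose shoulders the dock's jaws hook; neck 10 mm wide, 42-75; then the barrel.
- clipper_barrel (a point): Mid-length point on the clipper's barrel axis, 92 mm above the clipper's origin, same axes. The barrel is round, 40 mm in diameter, but flat-sided over its middle 72 mm, where it is 40 mm wide in y and 34 mm tall: grip it there, across y.
- clipper_knuckle (a point): Middle of the axis (along the clipper's x) of the round knuckle at the foot's bottom, 10 mm above the clipper's origin. The docked clipper rocks about this axis: its barrel leans to +y or -y.
- dock: Grey plastic dock screwed to the ledge. Origin: centre of its underside, z up, x along the docked clipper. Base plate 84 x 136 x 10 mm; on it a trough 21 mm wide holds the knuckle. At +y and -y stands a T-shaped aluminium jaw, 44 mm long in x, top 62 mm above the ledge, its lip over a shoulder of the foot with 4 mm play: a straight pull rises 4 mm, then is held.
- dock_jaws (a point): Point midway between the jaws, 52 mm above the ledge, axes as the dock's. Leaning the clipper to a jaw slides that jaw outward; it stays there. It yields at about 10 N (about 5 N at the barrel) up to a hard stop. One jaw bites 2 mm, stops after 3 mm (lean 0.13 to 0.2 rad); the other bites 9 mm, stops after 12 mm (0.31 to 0.36 rad); which is which varies.
- dock_trough (a point): Middle of the trough's floor, 10 mm above the ledge, under the docked clipper's foot; axes as the dock's. With both jaws pushed back to their stops, the clipper, upright and centred over this point, lifts straight out. Leaning on past a stop loads the trough: over 120 N of contact there (felt as a push of only 15 to 20 N at the barrel) is forcing it.
- rest: Stainless tray 190 x 130 mm, 14 mm rim, fixed, with two upright forks 60 mm either side of its middle along x, each 14 mm thick in x, with 90 degree V mouths; V bottoms 76 mm, tips 105 mm above the ledge. Origin: centre of its underside, z up. The barrel lies along x across both forks, blade to either end, the foot hanging between them.
- rest_seat (a point): Where the clipper's barrel point lies when the barrel rests in both forks: over the middle of the rest, 104 mm above the ledge; axes as the rest's.
- comb: Red plastic comb lying flat, 175 x 34 x 5 mm, origin at the middle of its underside. A bystander.
- cup: White ceramic cup, 76 mm across the rim and 85 mm tall, origin at the centre of its foot. A bystander.

How it is judged (in metres and radians):
On the way, in this order (a step that is already met when the one before it is completed fails the run):
1. the clipper is out of the dock and held well above it (z of clipper in the frame of dock above 0.075 m and contact force between the fingers and clipper above 1 N), for 0.1 s.
2. the barrel has settled in the forks while the gripper still holds it (distance between clipper_barrel and rest_seat below 0.016 m and contact force between clipper and rest above 1 N and contact force between the fingers and clipper above 1 N), for 0.1 s.
At the end, for the whole second after the job is handed in: The clipper lies at rest in both forks of the rest: middle of its barrel within 16 mm of the seat (at most 6 mm above it), barrel in line with the forks within 0.08 rad, foot hanging within 0.3 rad of plumb; comb and cup not moved over 30 mm (distance between clipper_barrel and rest_seat below 0.016 m and z of clipper_barrel in the frame of rest_seat below 0.006 m and angle between the x axis of clipper and the x axis of rest, either way round below 0.08 rad and angle between clipper's own z axis and vertical below 0.3 rad and linear speed of clipper below 0.02 m/s and angular speed of clipper below 0.1 rad/s); the robot touches nothing.
It fails at once if the clipper was forced against the dock (contact force between clipper and dock above 120 N).
It fails at once if the comb was moved more than 30 mm (distance of comb from where it was at the start of the episode above 0.03 m).
It fails at once if the cup was moved more than 30 mm (distance of cup from where it was at the start of the episode above 0.03 m).
It also fails if it takes over 64 s, if anything falls off the work surface, if the arm or the gripper's body presses on something with over 40 N, if the wrist force passes 120 N, or if a joint passes its speed limit or range.

## Working session

There is one attempt and no reset: what is moved stays moved. The work goes in short steps, each a Python script; the robot and the scene stay as the last script left them, time stands still between calls to the robot, and variables do not carry over. Pictures are saved under pics/ and viewed, at most 10 in all, crops included, and the job is handed in when it is done.

```bash
ls; mkdir -p pics; python3 - <<'E'
from rig import robot
import cv2, numpy as np
for n in ("scene","top"):
    p,d=robot.grab_frame(n); cv2.imwrite(f"pics/{n}.png",p[:,:,::-1]); np.save(f"pics/{n}_d.npy",d)
    i=robot.camera_info(n); print(n,i); np.save(f"pics/{n}_i.npy",i,allow_pickle=True)
print(robot.read_t(),robot.read_position(),robot.read_tcp_rot())
E
```

```text
pics
scene {'vfov': 46.18614856736958, 'cx': 262.4932580012509, 'cy': 194.60097095308973, 'view': array([[-0.43776026,  0.89886852, -0.02003335,  0.25769111],
       [ 0.50685835,  0.22832023, -0.83124274, -0.2074263 ],
       [-0.74260391, -0.37403911, -0.55554854,  1.45891138],
       [ 0.        ,  0.        ,  0.        ,  1.        ]])}
top {'vfov': 46.07652733758481, 'cx': 260.3645510298071, 'cy': 199.12869820945983, 'view': array([[-0.0118891 , -0.99990659,  0.00674178, -0.01002532],
       [-0.99751571,  0.01139196, -0.06951719,  0.55634158],
       [ 0.0694339 , -0.00755153, -0.99755797,  1.0075231 ],
       [ 0.        ,  0.        ,  0.        ,  1.        ]])}
0.1 [0.22487037 0.63598782 0.22574018] [[ 9.42776853e-01 -3.33424183e-01 -3.47183953e-04]
 [-3.33424329e-01 -9.42775776e-01 -1.43271395e-03]
 [ 1.50384858e-04  1.46648913e-03 -9.99998913e-01]]
```

View pics/scene.png

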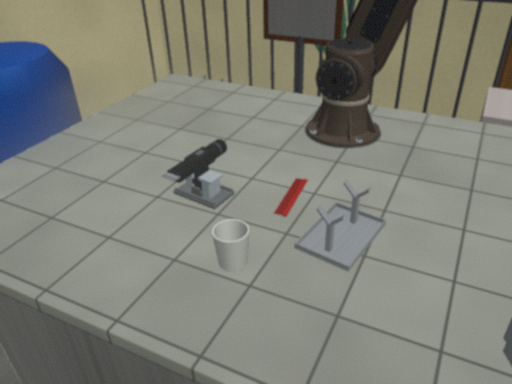

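View pics/top.png

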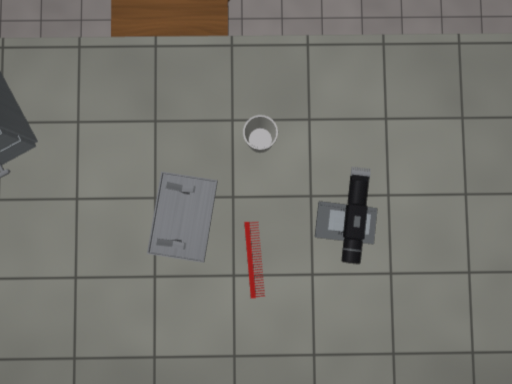

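```bash
cat > h.py <<'E'
import numpy as np, cv2
def cloud(n):
    d=np.load(f"pics/{n}_d.npy"); i=np.load(f"pics/{n}_i.npy",allow_pickle=True).item()
    f=192/np.tan(np.radians(i['vfov']/2)); v,u=np.mgrid[:384,:512]
    c=np.stack([(u-i['cx'])/f*d,(v-i['cy'])/f*d,d],-1)
    V=i['view']; return (c-V[:3,3])@V[:3,:3], d>0
def rect(P,tag):
    (c,s,a)=cv2.minAreaRect(P[:,:2].astype(np.float32)*1000); print(tag,len(P),np.round(c,1),np.round(s,1),round(a,2),"z",np.round(np.percentile(P[:,2],[5,50,95]),4))
E
python3 - <<'E'
from h import *
P,ok=cloud("top"); 
t=P[330:,100:400][ok[330:,100:400]]; print("table z",np.median(t[:,2]))
im=cv2.imread("pics/top.png")
def reg(u0,u1,v0,v1,lo,hi):
    m=np.zeros(ok.shape,bool); m[v0:v1,u0:u1]=1; m&=ok&(P[...,2]>lo)&(P[...,2]<hi); return P[m]
rect(reg(300,400,150,280,.085,.2),"barrel")
rect(reg(300,400,150,280,.11,.2),"barreltop")
rect(reg(300,400,150,280,.045,.075),"jaws")
rect(reg(300,400,150,280,.006,.2),"dock+all")
rect(reg(300,400,190,250,.006,.02),"plate")
rect(reg(140,230,160,275,.004,.03),"tray")
for a,b in((160,215),(215,275)):
    rect(reg(140,230,a,b,.05,.2),"fork"); rect(reg(140,230,a,b,.095,.2),"tips")
rect(reg(230,290,100,160,.01,.2),"cup"); rect(reg(235,275,210,305,.003,.02),"comb")
c=[cv2.resize(im[150:280,a:a+110],None,fx=4,fy=4,interpolation=cv2.INTER_CUBIC)[:,:390] for a in(140,310)]
cv2.imwrite("pics/crop.png",np.hstack(c))
P,ok=cloud("scene")
for z in("barrel",): rect(P[ok&(P[...,2]>.085)&(P[...,2]<.2)&(np.arange(512)<235)[None]&(np.arange(384)<210)[:,None]],"scene barrel")
E
```

```text
table z -0.00011770431759113141
barrel 1914 [ 514.9 -213.8] [ 41.3 200.2] 82.71 z [0.1057 0.1181 0.1225]
barreltop 1643 [ 513.  -213.5] [ 41.2 195.7] 82.89 z [0.1113 0.1187 0.1227]
jaws 395 [ 501.2 -208.6] [89.7 43.8] 82.57 z [0.0588 0.062  0.0646]
dock+all 3280 [ 531.3 -225.6] [155.5 235.7] 82.31 z [0.0084 0.1101 0.122 ]
plate 940 [ 514.3 -223.3] [155.5 113.5] 82.76 z [0.0073 0.0107 0.0172]
tray 1788 [521.6 157.4] [262.1 203.7] 0.99 z [0.0041 0.0054 0.0152]
fork 210 [577.7 152.4] [63.4 14. ] 80.17 z [0.0765 0.0912 0.1039]
tips 83 [577.5 152.4] [63.4 13.7] 80.25 z [0.0954 0.1012 0.1047]
fork 213 [459.6 172.5] [62.9 14. ] 80.31 z [0.077  0.0919 0.1036]
tips 85 [459.7 172.5] [62.9 13.6] 80.51 z [0.0955 0.1002 0.1048]
cup 635 [696.8 -17. ] [73.3 75.1] 89.31 z [0.0163 0.0657 0.0864]
comb 691 [425.4  -1.6] [ 89.1 214.1] 89.54 z [0.0031 0.0047 0.0078]
scene barrel 4509 [ -218.6 -1071. ] [2214.   985.3] 68.65 z [0.0897 0.1144 0.1789]
```

View pics/crop.png

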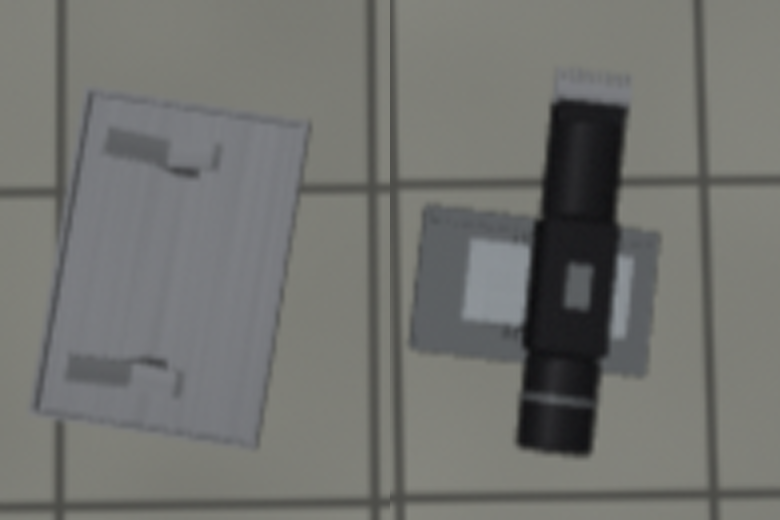

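```bash
cat >> h.py <<'E'
def pix(n,u,v,z):
    i=np.load(f"pics/{n}_i.npy",allow_pickle=True).item(); f=192/np.tan(np.radians(i['vfov']/2))
    V=i['view']; R=V[:3,:3]; C=-R.T@V[:3,3]; r=R.T@np.array([(u-i['cx'])/f,(v-i['cy'])/f,1]); return C+r*(z-C[2])/r[2]
from scipy.spatial.transform import Rotation as Ro
def pose(yaw,lean=0.):
    "tool-down orientation for object yaw (rad); lean>0 tips the barrel to the clipper's +y"
    c,s=np.cos(yaw),np.sin(yaw); R=np.array([[c,s,0],[s,-c,0],[0,0,-1.]])
    return Ro.from_rotvec(-lean*np.array([c,s,0])).as_matrix()@R
def arc(piv,yaw,lean,h,dr=0.,dy=0.):
    "TCP at height h over pivot axis, leaned; dy lateral shift of pivot"
    lat=np.array([-np.sin(yaw),np.cos(yaw),0])
    return np.array(piv)+dy*lat+(h+dr)*(np.sin(lean)*lat+np.cos(lean)*np.array([0,0,1.])), pose(yaw,lean)
E
python3 - <<'E'
from h import *
from rig import robot
c=lambda x,y:pix("top",310+(x-390)/4-.4,150+y/4-.4,.010)
K=[c(427,205),c(661,232),c(645,377),c(410,347)]; print("plate c",np.mean(K,0)); print(np.round(K,4).tolist())
P,ok=cloud("top"); m=np.zeros(ok.shape,bool); m[150:280,300:400]=1
B=P[m&ok&(P[...,2]>.106)]; yaw=np.radians(-7.2); R=np.array([[np.cos(yaw),np.sin(yaw)],[-np.sin(yaw),np.cos(yaw)]])
b=B[:,:2]@R.T; J=P[m&ok&(P[...,2]>.055)&(P[...,2]<.068)][:,:2]@R.T
for s in np.arange(b[:,0].min(),b[:,0].max(),.02):
    q=b[(b[:,0]>=s)&(b[:,0]<s+.02)]; print(round(s,3),np.round([q[:,1].min(),q[:,1].max(),q[:,1].mean()],4),round(np.percentile(B[(b[:,0]>=s)&(b[:,0]<s+.02),2],90),4))
for k,q in(("jaw+",J[J[:,1]>b[:,1].mean()]),("jaw-",J[J[:,1]<b[:,1].mean()])): print(k,np.round([*q.min(0),*q.max(0)],4))
pc=np.mean(K,0)[:2]@R.T; print("plate in rotated",pc)
y=np.radians(-7.2); p=[.502,-.212,.020]
for l in(-.4,0,.4): print(l,robot.ik(*arc(p,y,l,.069)))
robot.goto([.502,-.212,.2],pose(y)); print(robot.read_force(),robot.read_ft_torque(),robot.read_t())
pp,d=robot.grab_frame("wrist"); cv2.imwrite("pics/w1.png",pp[:,:,::-1]); np.save("pics/w1_d.npy",d); print(robot.camera_info("wrist"))
E
```

```text
plate c [ 0.50183971 -0.21215868  0.01      ]
[[0.5513, -0.1509, 0.01], [0.5343, -0.285, 0.01], [0.4515, -0.2734, 0.01], [0.4702, -0.1394, 0.01]]
0.438 [-0.1662 -0.1283 -0.145 ] 0.1224
0.458 [-0.1657 -0.1275 -0.145 ] 0.1222
0.478 [-0.167  -0.1271 -0.1458] 0.1219
0.498 [-0.1682 -0.127  -0.1457] 0.1209
0.518 [-0.1678 -0.1271 -0.1459] 0.1222
0.538 [-0.1679 -0.1269 -0.1463] 0.1211
0.558 [-0.1662 -0.1286 -0.1453] 0.1223
0.578 [-0.1667 -0.1284 -0.1457] 0.1224
0.598 [-0.1666 -0.1285 -0.1465] 0.1212
0.618 [-0.1684 -0.128  -0.1478] 0.1127
0.638 [-0.1381 -0.1381 -0.1381] 0.1064
jaw+ [ 0.5017 -0.133   0.5455 -0.0993]
jaw- [ 0.5014 -0.189   0.5452 -0.1799]
plate in rotated [ 0.52447309 -0.14758856]
-0.4 [-22.20896132  23.81540285  -8.93303135 -24.39911763 -65.57945453
 116.851525  ]
0 [ -2.28686361  15.9665058  -26.02383693   0.         -48.00965726
  85.08686361]
0.4 [ 13.91796723  16.6320871  -41.876393    31.15968237 -44.5928013
  43.95416044]
[-0.34876476  0.58448023 -0.15127921] [-0.06658539  0.00477184  0.03275018] 3.225
{'vfov': 65.70646984690485, 'cx': 254.04752499724242, 'cy': 186.83605595369673, 'T_tool_cam': array([[-5.32807542e-04, -9.66864045e-01, -2.55291272e-01,
         6.82586268e-02],
       [ 9.99999793e-01, -4.23128683e-04, -4.84542698e-04,
         6.79973556e-04],
       [ 3.60465853e-04, -2.55291478e-01,  9.66864071e-01,
        -1.57898698e-01],
       [ 0.00000000e+00,  0.00000000e+00,  0.00000000e+00,
         1.00000000e+00]])}
```

View pics/w1.png

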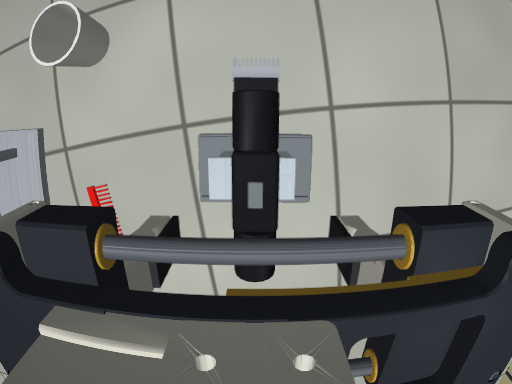

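```bash
cat >> h.py <<'E'
YAW=np.radians(-7.2); PIV=np.array([.5011,-.2120,.020]); H=.068
LAT=np.array([-np.sin(YAW),np.cos(YAW),0]); AX=np.array([np.cos(YAW),np.sin(YAW),0])
def F(r,n=4):
    return np.mean([np.r_[r.read_force(),r.read_ft_torque()] for _ in range(n)],0)
def loc(f,lean):
    "lateral (along lean arc), radial force, moment about clipper x"
    t=np.cos(lean)*LAT-np.sin(lean)*np.array([0,0,1.]); n=np.sin(lean)*LAT+np.cos(lean)*np.array([0,0,1.])
    return np.array([f[:3]@t,f[:3]@n,f[:3]@AX,f[3:]@AX])
E
python3 - <<'E'
from h import *
from rig import robot
p,R=arc(PIV,YAW,0,H); robot.goto(p+[0,0,.05],R); robot.servo_line(p,speed=.1)
f0=F(robot); np.save("pics/f0.npy",f0); t=robot.read_t()
robot.move_gripper(0.3); print("w",robot.read_grip_width(),robot.read_finger_force())
robot.move_gripper(0.0); print("w",robot.read_grip_width(),robot.read_finger_force())
robot.dwell(.3)
for _ in range(3): print(np.round(loc(F(robot)-f0,0),2))
print(np.round(f0,2),robot.read_position()-p,robot.read_t()-t,robot.read_t())
E
```

```text
w 0.45649441348807485 29.98685449361801
w 0.45638122760083216 29.98676687479019
[ 0.35 -0.06 -1.59 -0.15]
[ 0.35 -0.06 -1.59 -0.15]
[ 0.35 -0.06 -1.59 -0.15]
[ 0.36 -0.08  0.19 -0.07 -0.07  0.02] [ 2.43976138e-06 -3.38708610e-05 -3.35629643e-07] 1.3334000000000001 5.6167
```

```bash
cat >> h.py <<'E'
def rock(robot,lean,target,stop=9.,st=(0.,0.),step=.01,fine=.005,coarse_until=0.,spd=.02,log=True):
    "lean in small steps towards target; ends when the force along the arc passes stop. st=(radial,lateral) pivot trims"
    f0=np.load("pics/f0.npy"); dr,dy=st; s=np.sign(target-lean); hist=[]
    while s*(target-lean)>1e-6:
        d=step if abs(lean)<coarse_until else fine
        lean=lean+s*min(d,abs(target-lean)); p,R=arc(PIV,YAW,lean,H,dr,dy); robot.servo_line(p,R,speed=spd)
        l=loc(F(robot,1)-f0,lean); dr+=np.clip(l[1]+1.,-4,4)*5e-5
        hist.append((lean,*l,dr*1e3))
        if -s*l[0]>stop or np.linalg.norm(l[:3])>20: break
    if log:
        k=max(1,len(hist)//22); print(np.round(hist[::-1][::k][::-1],2))
    print("end",lean,(dr,dy),"t",robot.read_t()); return lean,(dr,dy)
E
python3 - <<'E'
from h import *
from rig import robot
print(robot.read_t()); rock(robot,0,.10,stop=8)
E
```

```text
5.6167
[[ 0.   -0.47 -0.23 -1.09 -0.17  0.04]
 [ 0.01 -0.4  -1.49  0.55 -0.04  0.01]
 [ 0.02  0.63 -0.34  0.13  0.32  0.05]
 [ 0.02  1.28 -0.23 -0.66  0.29  0.08]
 [ 0.02 -0.7  -1.86 -0.17 -0.26  0.04]
 [ 0.03 -2.78 -3.07  0.78 -1.21 -0.06]
 [ 0.04 -5.52 -1.59  0.1  -2.07 -0.09]
 [ 0.04 -7.39 -1.34  0.64 -2.4  -0.11]
 [ 0.04 -7.55 -0.59  0.07 -2.61 -0.09]
 [ 0.05 -7.36 -0.93  0.92 -2.53 -0.08]
 [ 0.05 -6.76 -1.17 -0.05 -2.59 -0.09]
 [ 0.06 -7.52 -0.65  0.8  -2.56 -0.07]
 [ 0.06 -7.3  -0.15  0.35 -2.48 -0.03]
 [ 0.07 -7.21 -1.47  0.36 -2.52 -0.06]
 [ 0.08 -7.45 -1.06 -0.95 -2.5  -0.06]
 [ 0.08 -7.45 -0.3  -0.37 -2.47 -0.02]
 [ 0.08 -7.31  0.84 -0.83 -2.46  0.07]
 [ 0.09 -8.15 -0.77  0.92 -2.46  0.08]]
end 0.09000000000000001 (np.float64(8.030282591070156e-05), 0.0) t 10.1167
```

```bash
python3 - <<'E'
from h import *
from rig import robot
rock(robot,.09,.23,stop=10.3,st=(8e-5,0))
E
```

```text
[[ 0.1  -7.29 -0.22  0.19 -2.49  0.12]
 [ 0.1  -6.85  0.68 -0.19 -2.48  0.2 ]
 [ 0.11 -6.77 -0.49 -0.09 -2.55  0.23]
 [ 0.11 -7.68 -1.16  0.28 -2.54  0.22]
 [ 0.12 -6.93  0.7   0.41 -2.5   0.31]
 [ 0.12 -7.94  0.29  0.57 -2.51  0.37]
 [ 0.13 -6.75 -0.37  0.28 -2.55  0.4 ]
 [ 0.13 -7.53 -0.3   0.35 -2.56  0.44]
 [ 0.14 -8.36 -0.55  1.13 -2.58  0.46]
 [ 0.14 -8.53 -0.7   0.15 -2.56  0.47]
 [ 0.15 -8.26 -0.22 -0.14 -2.49  0.51]
 [ 0.15 -7.    0.18  0.4  -2.58  0.57]
 [ 0.16 -7.73 -1.07  1.39 -2.55  0.57]
 [ 0.16 -7.51  0.96  0.43 -2.54  0.67]
 [ 0.17 -7.9   0.39  0.59 -2.58  0.74]
 [ 0.17 -7.42  0.24  0.94 -2.58  0.8 ]
 [ 0.18 -7.96  0.05  0.1  -2.65  0.85]
 [ 0.18 -8.59  0.47  1.05 -2.64  0.92]
 [ 0.19 -8.7  -0.74  1.4  -2.7   0.94]
 [ 0.19 -8.34 -0.31  0.96 -2.68  0.97]
 [ 0.2  -8.2  -0.91  0.96 -2.68  0.98]
 [ 0.2  -8.57  1.2   0.9  -2.67  1.09]
 [ 0.21 -8.24  0.47  0.09 -2.8   1.16]
 [ 0.21 -8.41 -0.62 -0.45 -2.73  1.18]
 [ 0.22 -8.58 -0.03  0.89 -2.7   1.23]
 [ 0.22 -9.77 -0.06  0.51 -2.74  1.27]
 [ 0.23 -8.89  0.89  0.78 -2.81  1.37]
 [ 0.23 -8.51 -0.7   1.77 -2.86  1.38]]
end 0.23 (np.float64(0.0013837042349967737), 0) t 17.1167
```

```bash
python3 - <<'E'
from h import *
from rig import robot
rock(robot,.23,.40,stop=11.3,st=(1.3e-3,0),step=.01,fine=.005,coarse_until=.285)
E
```

```text
[[  0.24  -7.65   2.     0.11  -2.84   1.45]
 [  0.25  -9.7    0.69   0.54  -2.89   1.53]
 [  0.26  -8.92   1.53   0.61  -3.02   1.66]
 [  0.27  -9.47   1.87   0.88  -3.03   1.8 ]
 [  0.28 -10.89   1.64  -0.24  -3.09   1.94]
 [  0.29  -9.97   1.91   0.97  -3.21   2.08]
 [  0.3  -10.34   1.29   1.3   -3.24   2.2 ]
 [  0.3  -10.81   0.96   1.53  -3.29   2.29]
 [  0.31 -11.4    0.77   1.3   -3.31   2.38]]
end 0.30500000000000005 (np.float64(0.002383095415791576), 0) t 19.3667
```

```bash
python3 - <<'E'
from h import *
from rig import robot
rock(robot,.305,.38,stop=13.,st=(2.4e-3,0),fine=.004)
E
```

```text
[[  0.31 -10.71  -0.     0.97  -3.28   2.45]
 [  0.31 -10.4   -0.48   2.34  -3.28   2.48]
 [  0.32 -11.11   0.42   1.54  -3.35   2.55]
 [  0.32 -10.48   1.16   2.35  -3.35   2.65]
 [  0.32 -10.79   1.16   2.44  -3.25   2.76]
 [  0.33 -10.55   0.74   0.69  -3.22   2.85]
 [  0.33 -10.26  -0.37   1.4   -3.22   2.88]
 [  0.34 -10.57   0.25   1.66  -3.21   2.94]
 [  0.34 -11.92   0.8    1.78  -3.63   3.03]
 [  0.34 -12.61  -0.13   2.94  -3.96   3.08]
 [  0.35 -13.56  -0.74   3.12  -4.24   3.09]]
end 0.34900000000000003 (np.float64(0.003089715772718872), 0) t 22.1167
```

```bash
python3 - <<'E'
from h import *
from rig import robot
f0=np.load("pics/f0.npy")
for l in (.32,.24,.16,.08,0.):
    p,R=arc(PIV,YAW,l,H,.003*(l/.349)); robot.servo_line(p,R,speed=.04); print(l,np.round(loc(F(robot,1)-f0,l),2))
rock(robot,0,-.14,stop=9.5,fine=.005)
E
```

```text
0.32 [-5.48 -0.36  0.41 -1.23]
0.24 [-0.3  -2.53 -0.9   1.11]
0.16 [ 0.42 -2.78 -1.1   0.73]
0.08 [ 0.66 -2.93 -0.27  0.37]
0.0 [ 0.51  0.73 -0.39 -0.  ]
[[-0.   -1.79 -0.89  0.37 -0.54  0.01]
 [-0.01  0.29 -0.69 -0.49  0.28  0.02]
 [-0.02  1.41 -1.11 -1.84  0.76  0.02]
 [-0.02  3.24  0.31 -1.15  0.98  0.08]
 [-0.02  1.83 -1.38 -1.04  0.5   0.06]
 [-0.03  0.85 -1.19 -1.37  0.13  0.05]
 [-0.04  1.44 -1.36 -0.68  0.26  0.03]
 [-0.04  2.56 -1.27  0.57  0.75  0.02]
 [-0.04  3.16  0.2  -1.05  1.33  0.08]
 [-0.05  5.27 -0.82 -1.18  2.03  0.09]
 [-0.05  6.3   0.93 -1.31  2.33  0.19]
 [-0.06  6.24 -0.46 -0.42  2.42  0.21]
 [-0.06  6.23 -0.38 -1.14  2.45  0.24]
 [-0.07  6.6   2.07 -1.85  2.41  0.4 ]
 [-0.08  6.56  1.4  -0.78  2.44  0.52]
 [-0.08  6.54 -0.4  -1.28  2.34  0.55]
 [-0.08  8.16  0.27 -0.88  2.41  0.61]
 [-0.09  6.19 -0.   -1.49  2.4   0.66]
 [-0.1   6.47  1.44 -0.74  2.4   0.78]
 [-0.1   7.49  1.86 -0.85  2.37  0.93]
 [-0.11  6.39  0.03 -0.54  2.35  0.98]
 [-0.11  6.75  1.08 -0.76  2.36  1.08]
 [-0.12  7.62  0.96 -1.4   2.31  1.18]
 [-0.12  7.19  0.47 -0.66  2.31  1.25]
 [-0.13  6.69 -0.41 -0.43  2.36  1.28]
 [-0.13  6.64  0.02 -0.55  2.4   1.33]
 [-0.14  6.94  1.16 -0.04  2.39  1.44]
 [-0.14  6.83  1.55 -0.44  2.32  1.57]]
end -0.14 (np.float64(0.0015698675183181058), 0.0) t 30.5333
```

```bash
python3 - <<'E'
from h import *
from rig import robot
rock(robot,-.14,-.215,stop=9.8,st=(1.4e-3,0),fine=.005)
E
```

```text
[[-0.15  6.94  0.49 -0.59  2.36  1.47]
 [-0.15  7.04  1.34 -0.95  2.41  1.59]
 [-0.16  6.64  1.16 -1.31  2.36  1.7 ]
 [-0.16  7.7  -0.22 -1.35  2.37  1.74]
 [-0.17  7.13  0.54 -0.62  2.49  1.82]
 [-0.17  8.12  0.85 -0.77  2.49  1.91]
 [-0.18  9.31  0.59 -0.03  2.47  1.99]
 [-0.18 10.35  0.18 -0.74  2.48  2.05]]
end -0.18000000000000005 (np.float64(0.002046319448178605), 0) t 32.5333
```

```bash
python3 - <<'E'
from h import *
from rig import robot
rock(robot,-.18,-.21,stop=12,st=(2.0e-3,0),fine=.004)
E
```

```text
[[-0.18  9.8   1.25 -0.84  2.54  2.11]
 [-0.19 10.98  0.66 -0.62  2.48  2.2 ]
 [-0.19 11.49  0.68 -0.16  2.58  2.28]
 [-0.2  12.5  -0.17  0.81  2.6   2.32]]
end -0.196 (np.float64(0.0023208794955966493), 0) t 33.5333
```

```bash
python3 - <<'E'
from h import *
from rig import robot
f0=np.load("pics/f0.npy")
for l in (-.17,-.1,0.):
    p,R=arc(PIV,YAW,l,H,.0023*(-l/.196)); robot.servo_line(p,R,speed=.04); print(l,np.round(loc(F(robot,1)-f0,l),2))
for k in range(1,17):
    robot.servo_line(p+[0,0,.001*k],speed=.02); l=loc(F(robot,1)-f0,0); print(k,np.round(l,2))
    if l[1]<-10 or abs(l[0])>8: break
print(robot.read_t())
E
```

```text
-0.17 [ 6.94 -0.05 -0.81  2.05]
-0.1 [-0.61 -3.4  -1.45 -0.34]
0.0 [ 1.28 -0.87 -1.27  0.52]
1 [ 0.17 -3.15 -0.78  0.04]
2 [ 0.18 -1.97 -0.17  0.06]
3 [-0.21 -3.    0.25 -0.  ]
4 [ 0.38 -2.55  0.03  0.01]
5 [-0.45 -2.6  -1.48 -0.01]
6 [-0.3  -2.35 -0.77  0.1 ]
7 [ 0.83 -3.4  -0.36  0.04]
8 [ 0.93 -2.5  -0.66  0.01]
9 [ 0.02 -2.45 -0.81  0.04]
10 [-0.06 -3.38 -0.18  0.04]
11 [ 0.39 -2.56 -0.1   0.06]
12 [-0.38 -3.72  0.05  0.05]
13 [ 0.15 -3.37 -0.67  0.04]
14 [ 0.01 -2.4  -0.68  0.03]
15 [ 0.96 -2.5  -0.52  0.04]
16 [ 0.16 -2.5   0.36  0.03]
38.3833
```

```bash
python3 - <<'E'
from h import *
from rig import robot
p=robot.read_position(); robot.servo_line([p[0],p[1],.222],speed=.12); robot.dwell(.2)
S=np.array([.5187,.1625,.090]); y2=np.radians(-9.7)
robot.servo_line([S[0],S[1],.222],pose(y2),speed=.15); print(robot.read_t())
pp,d=robot.grab_frame("scene"); cv2.imwrite("pics/s2.png",cv2.resize(pp[130:300,220:420,::-1],None,fx=3.5,fy=3.5,interpolation=cv2.INTER_CUBIC))
print(F(robot,1)-np.load("pics/f0.npy"),robot.read_grip_width())
E
```

```text
42.3667
[-0.73062181  0.47837417 -3.30366978  0.02937381  0.05981177 -0.05957953] 0.4554075681926794
```

View pics/s2.png

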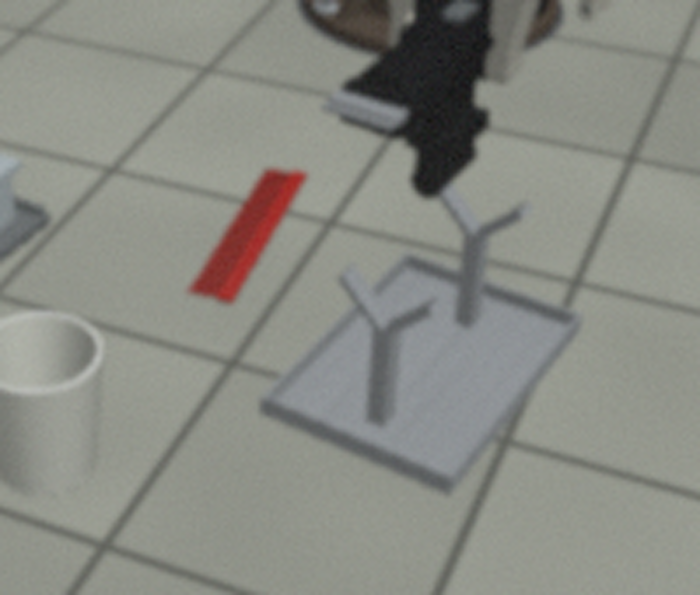

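The crop shows the clipper held level over the rest: blade at about (370,110), foot hanging at (430,190), both forks clear below it. I'll lower it now.

```bash
python3 - <<'E'
from h import *
from rig import robot
f0=np.load("pics/f0.npy"); x,y=.5187,.1625
robot.servo_line([x,y,.100],speed=.1); z=.100
while z>.084:
    z-=.001; robot.servo_line([x,y,z],speed=.02); f=F(robot,1)-f0
    if f[2]>-2 or abs(f[1])>2 or z<.092: print(round(z,3),np.round(f[:3],2),np.round(f[3:],2))
    if f[2]>3: break
robot.dwell(.4); print(np.round(F(robot,1)-f0,2),robot.read_finger_force(),robot.read_t())
pp,d=robot.grab_frame("scene"); cv2.imwrite("pics/s3.png",cv2.resize(pp[130:300,220:420,::-1],None,fx=3.5,fy=3.5,interpolation=cv2.INTER_CUBIC))
E
```

```text
0.093 [ 0.5  -0.36 -1.16] [0.09 0.12 0.  ]
0.091 [ 0.46  0.32 -2.93] [ 0.07  0.12 -0.03]
0.09 [-0.16  0.77 -1.56] [0.24 0.02 0.04]
0.089 [-2.91  0.99  5.31] [0.23 0.88 0.33]
[-2.7   0.12  5.39  0.3   0.86  0.28] 29.98558670282364 46.9333
```

View pics/s3.png

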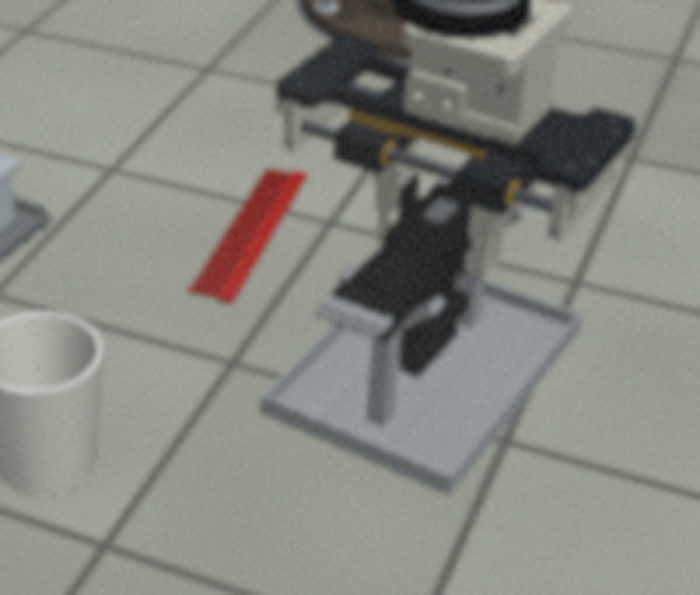

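The picture shows the barrel in both forks: front V at about (385,320), foot hanging at (430,345). The contact force is 5 N at the expected height, so I'll release.

```bash
python3 - <<'E'
from h import *
from rig import robot
robot.move_gripper(1.0); robot.dwell(.3); print(robot.read_grip_width(),np.round(robot.read_force(),2))
robot.servo_line([.5187,.1625,.25],speed=.1); robot.dwell(.3)
y=np.radians(-9.7); 
pp,d=robot.grab_frame("scene"); cv2.imwrite("pics/s4.png",cv2.resize(pp[130:300,220:420,::-1],None,fx=3.5,fy=3.5,interpolation=cv2.INTER_CUBIC))
print(robot.read_t())
E
```

```text
0.9974052701768881 [ 0.04 -0.69 -0.15]
50.3417
```

View pics/s4.png

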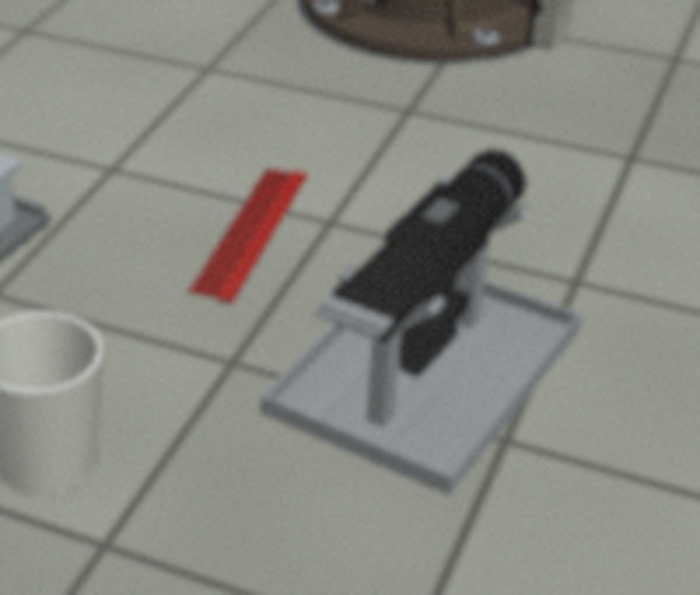

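The clipper lies in both forks with its foot at about (430,345) hanging plumb. The comb and cup are where they were, and the gripper is clear.

```bash
python3 -c "
from rig import robot
print(robot.job_done())"
```

```text
the job is handed in; nothing more can be done
None
```

The clipper was rocked free and laid in both forks of the rest with its foot hanging down; by the last picture the comb and cup had not moved, and I handed the job in at about 50 s (limit 64 s) without seeing the judge's verdict.

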